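Step a ratchet-fed specimen stage back one notch

ROBOT

A 6-joint arm with a two-finger parallel gripper is mounted at the origin on a cart in front of the work surface, level with it; the furniture and walls round the work are solid. World frame = base frame: x ahead of the robot, y to its left, z up, the work surface at z = 0. Lengths are in mm, angles in rad, forces in N, time in s.
With the tool pointing down it reaches from about 350 to 975 mm from the base axis. Payload 7.1 kg.
Tool frame: the origin (TCP) lies on the front face of the gripper's body, between the roots of the fingers; the fingertips stand 80 mm ahead of it and the grasp point (between the pads) lies 61 mm ahead of it (env.tips_ahead is the distance from the TCP to the fingertips, in mm); z points along the fingers, y is the direction in which the jaws open and shut (so a half turn about z gives the same grasp; the last joint's range is limited). The gripper opens to 88 mm and grips with 3 to 60 N. Pads are 20 mm wide; open, the fingers measure 115 mm over their backs; the gripper's body (75 mm by 178 mm) begins 61 mm behind the grasp point.
Start: joints at [1.263, 0.423, 1.63, -0, 1.089, -0.019], TCP at [177.97, 599.11, 302.675] pointing down, gripper open.
Joint ranges: [-3, 3], [-0.9, 2.11], [0.09, 2.58], [-1.31, 4.45], [0.11, 2.69], [-2.54, 2.54]. Speed limits (rad/s): [2.39, 2.39, 3.01, 3.14, 3.14, 3.14].

INTERFACE

Orientations are given as a unit quaternion [x, y, z, w].
In Python, from station import env, set_gripper, viewer, workorder gives the robot as it stands. Calls block until the motion is done:
- env.reach(position, orientation): joint-space move of the TCP to a pose.
- env.move_l(position, rot=None, rate=150, f_stop=None): straight line of the TCP; rot=None keeps the orientation; rate is the mean speed in mm/s. With f_stop (N) it stops when the force on the tool has changed by that much, and returns True; else False.
- env.move_joints(angles): joint-space move.
- set_gripper(opening): finger opening in mm; the grip force is fixed at half the most; returns when the fingers have stopped.
- env.hold(seconds).
- env.ik(position, orientation): joint angles nearest the present ones, or None.
- env.read_state(): the state.
- viewer.camera(name): name is "side" or "top"; returns the picture (480x640x3 uint8, blue, green, red); there is no depth.
- viewer.camera_params(name): a dict with "fx", "fy", "cx", "cy" (pixels), "pose" (4x4, takes a point from camera to world coordinates). Camera axes: x right, y up, looking along -z (the intrinsics and any distortion apply to the point x, -y, -z); pixel columns grow to the right and rows downward; lengths in mm; the calibration is good to about 2 mm. A picture is of the moment at which its call begins. camera_params takes no time and is no camera call.
A pose or a line that the arm cannot do raises env.IKError and nothing moves.
- workorder.sign_off(): hands the job in, once; it reports no verdict.
The state is a dict: "time_s": time; "qpos": joint angles; "dq": joint speeds; "tau": joint torques, N m; "tool_pos": TCP position; "orientation": TCP orientation; "force": force on the tool from outside, world axes, zero at the start; "wrist_torque": the same for the moment, N m; "width": finger opening in mm.
Only numpy, scipy, OpenCV 4.12 (cv2) and the standard library are available. Lean on these libraries where they do the work, as an engineer would, in place of code of your own. Each camera call takes 0.05 s, during which the arm holds its last target. There are 200 camera calls.

TASK

The rock on the specimen stage has been fed one notch too far under the reading lens. With a fingertip, push the ball lever of the ratchet pawl over to the right until the pawl is lifted out of the toothed wheel and rests back by its own weight; then push the two-armed handle of the wheel back by one notch, its left arm going down, and tip the ball lever back again so that the pawl drops into the next notch and holds. Leave the rock lying on its cradle and do not disturb the hand lens, the brush and the streak plate beside the stage.

Things in the scene. Friction and masses are not known exactly. Their poses are not given: they have to be found in the camera images.
- stage: Grey cast specimen stage, 280 mm long, fixed on the bench, turned up to 0.2 rad. Origin on the bench below the wheel shaft, in the plane of toothed wheel and pawl. Its x points from its front (handle side) to its back, y to its left seen from the front, z up. The bed with cradle, rock and reading lens (top 250 mm above the bench) lies at stage x +45 to +200 mm; nothing there is to be touched.
- shaft_front (a point): Centre of the two-armed bar handle on the shaft axis, at stage (-60, 0, 115) mm; the shaft runs along stage x. Each of its two opposite arms is a straight steel rod 10 mm thick from the hub (38 mm across) to a black ball 22 mm across, ball centre 88 mm from the axis, all in the plane stage x -60 mm. It turns as one with the toothed wheel 60 mm behind it (8 teeth, 112 mm across the tips).
- left_arm_ball (a point): Centre of the ball on the left arm, which points left and 22.5 degrees up when joint wheel is 0. Pressing down from above on this arm's rod, between hub and ball, turns the wheel back; one notch brings it to 22.5 degrees below level.
- wheel (a joint): Turn of the wheel, rad: 0 = in the first notch, +0.785 = in the next one; grows as it turns back (left arm down). Starts at -0.12 to 0. Friction 0.2 N m (about 3 N on an arm), stays where left. Pawl down: it cannot turn back past 0.03. Pawl lifted: free both ways. Pawl dropped at 0.5 to 0.79 falls right in (at 0.4 it lies part-way up the tooth slope); past 0.81 it stands on a tooth tip.
- pawl (a joint): Swing of the pawl and its ball lever, rad: 0 = down in a notch, about 0.17 = nose on a tooth tip, 1.05 = thrown back to the right on its rest pin, nose clear. Its weight tips it: let go below about 0.55 it falls to the wheel, above about 0.75 it falls back on the pin. Pivot at stage (0, -60, 161) mm, axis along stage x.
- pawl_ball (a point): Centre of the steel ball, 26 mm across, on the pawl's lever (rod 9 mm thick), 62 mm from the pivot, at stage x -30 mm. Pawl down: lever leans 28 degrees left of upright, ball at stage y -31, z 216 mm. Thrown back: 32 degrees right, ball at y -93, z 214 mm. 1 to 2 N sideways moves it; free space to both sides of it; the post below ends 185 mm above the bench.
- pawl_nose (a point): Hooked end of the pawl that drops into the top of the toothed wheel from above; at stage (0, +6, 161) mm when down.
- cradle_top (a point): Middle of the top face of the aluminium cradle (112 x 176 mm, 156 mm above the bench) that carries the rock; driven by the wheel, it slides 15.7 mm to the left for a notch back.
- specimen_mid (a point): Middle of the loose flat brown rock (88 x 125 x 50 mm) lying on the cradle. Not to be touched.
- sample_lens: Small brass-coloured folding hand lens lying open on the bench, 27 x 70 x 10 mm, loose; origin at the centre of its underside. Leave alone.
- brush: Flat dusting brush with wooden handle lying on the bench, 36 x 175 x 11 mm, loose; origin at the centre of its underside. Leave alone.
- streak_plate: Cream streak plate lying on the bench, 48 x 64 x 8 mm, loose; origin at the centre of its underside. Leave alone.
Not all that is in view belongs to the job. Leave any yellow look-alike of the part that bears specimen_mid alone.

How it is judged:
By the outcome, as a careful person would: the job done as asked, in the order asked, and still so for the second after the job is handed in, with the robot touching nothing.
It also fails if it takes over 53 s, if anything falls off the work surface, if the arm or the gripper's body presses on something with over 40 N, if the wrist force passes 120 N, or if a joint passes its speed limit or range.

## Working session

There is one attempt and no reset: what is moved stays moved. The work goes in short steps, each a Python script; the robot and the scene stay as the last script left them, time stands still between calls to the robot, and variables do not carry over. Pictures are saved under pics/ and viewed, about 8 in all and at most 12, crops included, and the job is handed in when it is done.

```bash
ls; mkdir -p pics
python3 - <<'E'
from station import env, set_gripper, viewer, workorder
import cv2
for n in ("side","top"):
    p=viewer.camera_params(n); print(n,{k:(v if k!='pose' else v) for k,v in p.items()})
    cv2.imwrite(f"pics/{n}0.png",viewer.camera(n))
s=env.read_state(); print(s)
E
```

```text
pics
side {'fx': 517.2964213633388, 'fy': 517.2964213633388, 'cx': 320.94030428807434, 'cy': 230.87873571488984, 'pose': array([[ 9.98717108e-01, -4.31133378e-04, -5.06354822e-02,
         4.54185127e+02],
       [-4.42378225e-02,  4.79160800e-01, -8.76611626e-01,
        -9.35004317e+02],
       [ 2.46404747e-02,  8.77727032e-01,  4.78527016e-01,
         7.42072426e+02],
       [ 0.00000000e+00,  0.00000000e+00,  0.00000000e+00,
         1.00000000e+00]])}
top {'fx': 499.6613426647353, 'fy': 499.6613426647353, 'cx': 315.1517695365975, 'cy': 231.79508979388433, 'pose': array([[-1.11944912e-02,  9.91549939e-01, -1.29241640e-01,
         3.26424247e+02],
       [-9.99936885e-01, -1.12237970e-02,  5.01614168e-04,
         1.25476998e+02],
       [-9.53206427e-04,  1.29239098e-01,  9.91613003e-01,
         1.47514311e+03],
       [ 0.00000000e+00,  0.00000000e+00,  0.00000000e+00,
         1.00000000e+00]])}
{'time_s': 0.1, 'qpos': array([ 1.26301920e+00,  4.23770940e-01,  1.63063579e+00, -7.00472551e-06,
        1.08859064e+00, -1.90034802e-02]), 'dq': array([ 0.00013786, -0.00147809, -0.00275093,  0.00136807,  0.00120691,
        0.00224711]), 'tau': array([ 3.75801783e-04, -5.45615888e+01, -2.74323374e+01,  6.45317207e-02,
        1.88476418e-02,  8.27632618e-06]), 'tool_pos': array([177.84152221, 598.74109224, 301.9665531 ]), 'orientation': array([ 1.43884014e-01,  9.89594309e-01, -6.93507747e-04, -1.11187938e-04]), 'force': array([-0.6372866 , -0.06263035, -0.35664808]), 'wrist_torque': array([ 0.02130228,  0.02972328, -0.00209642]), 'width': 87.77396629687422}
```

View pics/side0.png

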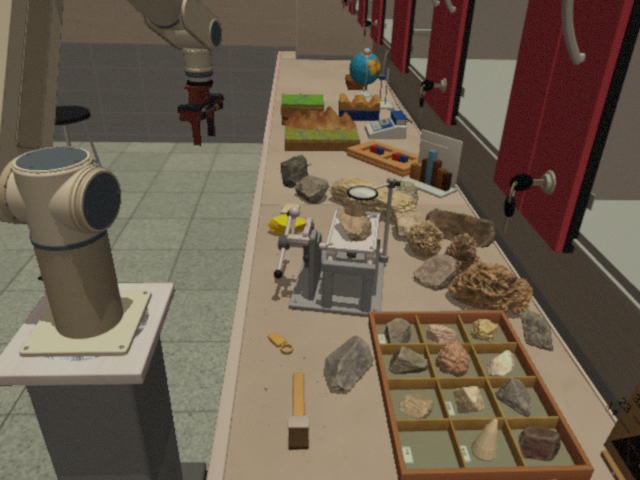

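View pics/top0.png

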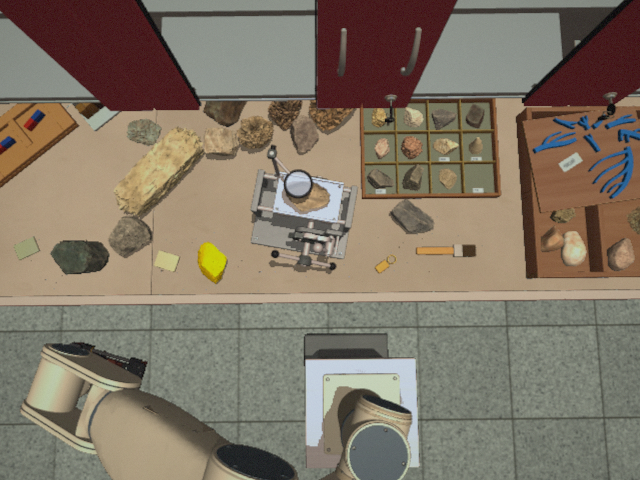

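Side view: the stage is at about (335,250), handle at about (288,245), and pawl ball near (293,211). Top view: the stage is at about (303,220), with the handle balls near (276,254) and (333,267). The yellow rock at (211,262) is the look-alike, so I'll leave it alone. Next I'll enlarge both views.

```bash
python3 - <<'E'
import cv2, numpy as np
def crop(n,x0,y0,w,h,k):
    im=cv2.imread(f"pics/{n}0.png")[y0:y0+h,x0:x0+w]
    im=cv2.resize(im,None,fx=k,fy=k,interpolation=cv2.INTER_CUBIC)
    for i in range(0,w,10): cv2.putText(im,str(x0+i),(i*k,8),0,.3,(0,0,255),1); cv2.line(im,(i*k,10),(i*k,14),(0,0,255),1)
    for j in range(0,h,10): cv2.putText(im,str(y0+j),(0,j*k+3),0,.3,(0,0,255),1); cv2.line(im,(22,j*k),(26,j*k),(0,0,255),1)
    cv2.imwrite(f"pics/{n}0c.png",im)
crop("side",265,180,130,135,4)
crop("top",245,145,120,130,4)
# make bigger
E
python3 - <<'E'
import cv2,numpy as np
E
```

```text
(no output)
```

View pics/side0c.png

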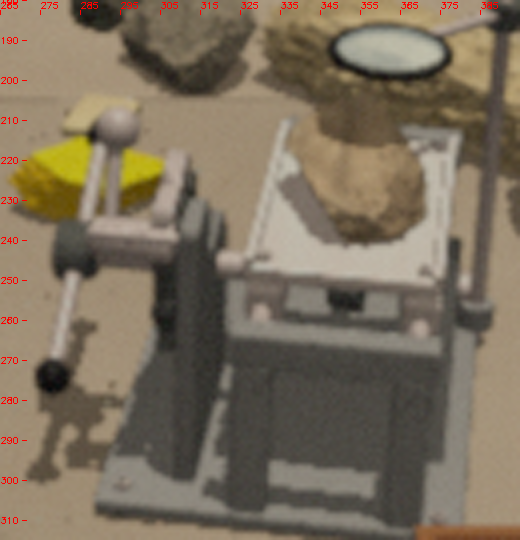

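View pics/top0c.png

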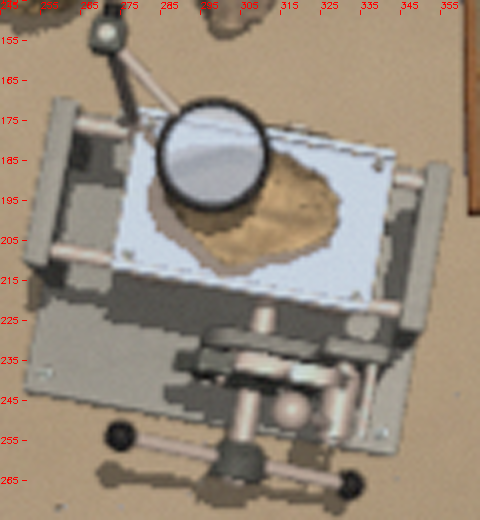

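```bash
cat > h.py <<'E'
import numpy as np, cv2
from scipy.optimize import least_squares
from scipy.spatial.transform import Rotation as R
from station import env, set_gripper, viewer, workorder
def proj(n,P):
    p=viewer.camera_params(n); T=np.linalg.inv(p["pose"]); q=T[:3,:3]@np.asarray(P,float)+T[:3,3]
    return np.array([p["cx"]+p["fx"]*q[0]/-q[2], p["cy"]-p["fy"]*q[1]/-q[2]])
def s2w(S,P):  # stage pose (x,y,yaw) ; stage point -> world
    return R.from_euler('z',S[2]).apply(P)+[S[0],S[1],0]
E
cat > fit.py <<'E'
from h import *
c=lambda x0,y0,x,y:np.array([x0+(x+.5)/4-.5,y0+(y+.5)/4-.5])
s=lambda x,y:c(265,180,x,y); t=lambda x,y:c(245,145,x,y)
def res(v,full=False):
    a=np.pi/8-v[3]; L=np.array([0,88*np.cos(a),88*np.sin(a)]); H=np.array([-60,0,115])
    b=np.radians(28)-v[4]; B=[-30,-60+62*np.sin(b),161+62*np.cos(b)]
    r=[]
    for n,P,m in [("top",H+L,t(120,436)),("top",H-L,t(350,486)),("side",H-L,s(53,376)),("top",B,t(291,410)),("side",B,s(118,125))]:
        r.append(proj(n,s2w(v[:3],P))-m)
    return np.array(r) if full else np.ravel(r)
f=least_squares(res,[350,100,0,0,0],x_scale=[100,100,.1,.1,.1])
print(f.x,np.sqrt(np.diag(np.linalg.inv(f.jac.T@f.jac)))); print(res(f.x,True).round(2))
np.save("S.npy",f.x)
E
python3 fit.py
```

```text
[ 4.86806210e+02  1.45538788e+02 -1.76579079e-01 -7.88852238e-02
  1.11724956e-02] [1.20587713 2.03403347 0.02039056 0.03750006 0.05499358]
[[-0.16 -0.05]
 [-0.22 -0.91]
 [-0.45 -0.  ]
 [-0.06 -0.16]
 [-0.48  0.77]]
```

```bash
cat >> h.py <<'E'
S=np.load("S.npy")
Q=[np.sin(-S[2]/2),np.cos(-S[2]/2),0,0]
def tcp(x,y,ztip): return s2w(S,[x,y,ztip+env.tips_ahead])
def st(tag=""):
    s=env.read_state(); p=R.from_euler('z',-S[2]).apply(s["tool_pos"]-[S[0],S[1],env.tips_ahead])
    print(tag,"t",round(s["time_s"],2),"tip(stage)",p.round(1),"F",s["force"].round(1),"w",round(s["width"],1))
E
python3 - <<'E'
from h import *
set_gripper(0)
env.reach(tcp(-32,28,265),Q); st("above")
env.move_l(tcp(-32,28,202),rate=100); st("down")
cv2.imwrite("pics/side1.png",viewer.camera("side"));cv2.imwrite("pics/top1.png",viewer.camera("top"))
a=cv2.imread("pics/side1.png")[150:280,235:365];b=cv2.imread("pics/top1.png")[170:300,245:375]
cv2.imwrite("pics/c1.png",cv2.resize(np.hstack([a,b]),None,fx=3,fy=3,interpolation=cv2.INTER_CUBIC))
E
```

```text
above t 3.28 tip(stage) [-32.2  28.6 265. ] F [ 0.2  0.3 -0.2] w 0.2
down t 4.07 tip(stage) [-31.8  28.3 202.3] F [ 0.2 -0.3  0.5] w 0.6
```

View pics/c1.png

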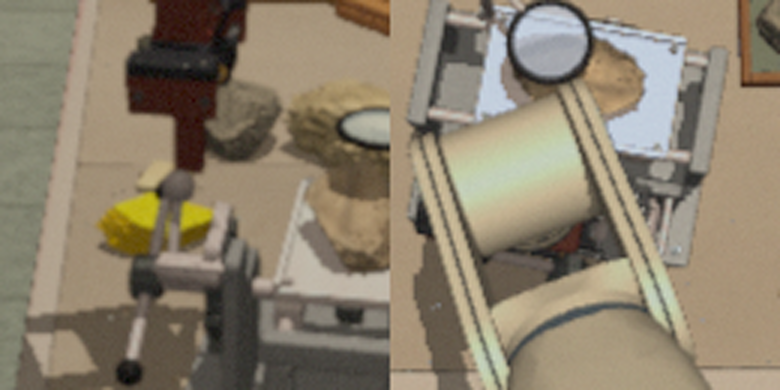

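The finger stands behind (left of) the pawl ball: crop (188,165), ball at crop (177,186). It lines up, so I'll push right.

Run:
```python
from h import *
print(env.move_l(tcp(-32,-35,202),rate=60,f_stop=12)); st("a")
print(env.move_l(tcp(-32,-61,202),rate=40,f_stop=12)); st("b")
env.move_l(tcp(-32,-40,202),rate=100)
env.move_l(tcp(-32,-10,262),rate=150); st("c")
env.move_l(tcp(-64,45,262),rate=150); st("d")
cv2.imwrite("pics/side2.png",viewer.camera("side"))
a=cv2.imread("pics/side2.png")[150:290,235:375]
cv2.imwrite("pics/c2.png",cv2.resize(a,None,fx=4,fy=4,interpolation=cv2.INTER_CUBIC))
```

```text
False
a t 5.37 tip(stage) [-32.  -34.9 201.9] F [-0.6  0.7  0.4] w 0.2
False
b t 6.17 tip(stage) [-31.9 -61.1 202. ] F [-0.3 -0.1 -0. ] w 0.4
c t 7.12 tip(stage) [-32.4 -10.4 261.5] F [-0. -0. -1.] w 0.4
d t 7.7 tip(stage) [-64.1  44.7 261.4] F [0.1 0.1 0.3] w 0.8
```

View pics/c2.png

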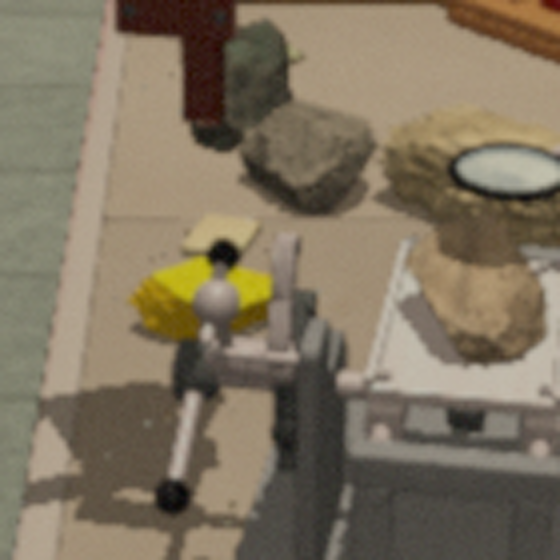

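Pawl is thrown back: ball at crop (217,300), or pixel (289,225). The black ball of the left arm, crop (222,254), and right ball (173,495) haven't moved. Now I'll press the left arm down, short of the full notch, and look.

```bash
cat >> h.py <<'E'
def wheel(L=None,Rr=None,n="side"):
    H=np.array([-60,0,115])
    def r(v):
        a=np.pi/8-v[0]; u=np.array([0,88*np.cos(a),88*np.sin(a)]); o=[]
        if L is not None: o+=list(proj(n,s2w(S,H+u))-L)
        if Rr is not None: o+=list(proj(n,s2w(S,H-u))-Rr)
        return o
    f=least_squares(r,[0.2]); return f.x[0],f.fun.round(1)
E
python3 - <<'E'
from h import *
print("pawl up pred",proj("side",s2w(S,[-30,-93,214])))
print(wheel(L=[290.4,213.4]),wheel(Rr=[278.1,273.6]),wheel([290.4,213.4],[278.1,273.6]))
env.move_l(tcp(-65,46,172),rate=120); st("a")
print(env.move_l(tcp(-65,46,135),rate=40,f_stop=20)); st("b")
print(env.move_l(tcp(-65,46,113.3),rate=25,f_stop=20)); st("c")
cv2.imwrite("pics/side3.png",viewer.camera("side"))
a=cv2.imread("pics/side3.png")[150:290,235:375]
cv2.imwrite("pics/c3.png",cv2.resize(a,None,fx=4,fy=4,interpolation=cv2.INTER_CUBIC))
E
```

```text
pawl up pred [288.60809421 224.934063  ]
(np.float64(-0.06662583364504035), array([-0.7,  0.1])) (np.float64(-0.08534498365508396), array([-0.7,  0.1])) (np.float64(-0.07496391465208144), array([-0.7, -0.1, -0.7, -0.1]))
a t 8.65 tip(stage) [-64.6  46.1 172.5] F [-0.6  0.9  1.1] w 0.8
False
b t 9.72 tip(stage) [-65.2  45.8 134.9] F [ 0.6 -1.1  0.4] w 0.2
False
c t 10.74 tip(stage) [-64.7  46.2 113.5] F [2.  3.3 3.5] w 0.6
```

View pics/c3.png

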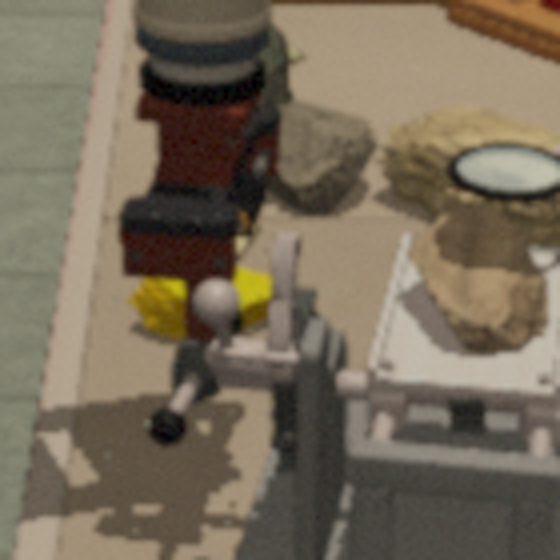

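The right arm's ball has risen to crop (167,426), or pixel (276.4,256.1). I'll compute the angle and go on to about 0.72.

Run:
```python
from h import *
for dy in (-.5,0,.5): print(wheel(Rr=[276.4,256.1+dy]))
for th in (.5,.6,.7,.785): 
    a=np.pi/8-th; print(th,proj("side",s2w(S,[-60,-88*np.cos(a),115-88*np.sin(a)])).round(1))
```

```text
(np.float64(0.5552940987124233), array([-0.1, -0. ]))
(np.float64(0.5413446543511987), array([-0.1, -0. ]))
(np.float64(0.5273016830086091), array([-0.1, -0. ]))
0.5 [276.3 257.6]
0.6 [276.3 254. ]
0.7 [276.5 250.2]
0.785 [276.6 247. ]
```

Run:
```python
from h import *
print(env.move_l(tcp(-65,46,108.8),rate=15,f_stop=20)); env.hold(.3); st("a")
env.move_l(tcp(-65,46,262),rate=150); st("b")
cv2.imwrite("pics/side4.png",viewer.camera("side"))
a=cv2.imread("pics/side4.png")[150:290,235:375]
cv2.imwrite("pics/c4.png",cv2.resize(a,None,fx=4,fy=4,interpolation=cv2.INTER_CUBIC))
```

```text
False
a t 11.54 tip(stage) [-65.   45.9 108.8] F [2.4 0.6 3.5] w 0.4
b t 12.72 tip(stage) [-65.5  45.7 261.1] F [-0.2 -1.5 -0.5] w 0.5
```

View pics/c4.png

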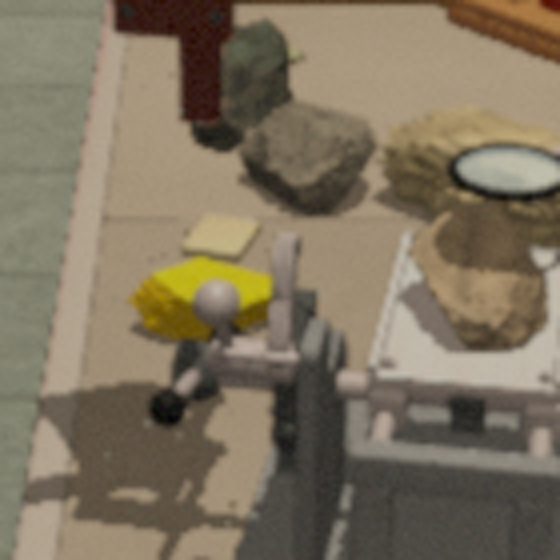

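Right ball at pixel (276.4,251.4), so wheel is about 0.67 (0.73 by the tip height). Both are inside 0.5–0.79. Now I'll tip the lever back from the right.

Run:
```python
from h import *
env.move_l(tcp(-32,-142,262),rate=150)
env.move_l(tcp(-32,-142,202),rate=100); st("a")
print(env.move_l(tcp(-32,-95,202),rate=50,f_stop=12)); st("b")
print(env.move_l(tcp(-32,-75,202),rate=30,f_stop=12)); env.hold(.3); st("c")
env.move_l(tcp(-32,-110,202),rate=100)
env.move_l(tcp(-65,-142,262),rate=120); 
env.move_l(tcp(-65,46,262),rate=200); st("d")
cv2.imwrite("pics/side5.png",viewer.camera("side"))
a=cv2.imread("pics/side5.png")[150:290,235:375]
cv2.imwrite("pics/c5.png",cv2.resize(a,None,fx=4,fy=4,interpolation=cv2.INTER_CUBIC))
```

```text
a t 14.94 tip(stage) [ -31.7 -141.8  202.3] F [-0.3 -1.  -0.2] w 0.5
False
b t 16.03 tip(stage) [-32.1 -95.1 201.9] F [-0.8 -0.1  1. ] w 0.1
False
c t 17.15 tip(stage) [-32.  -75.1 202. ] F [-0.6  0.3 -0.1] w 0.8
d t 19.52 tip(stage) [-65.2  45.3 261.7] F [-0.4 -0.4  0.3] w 0.5
```

View pics/c5.png

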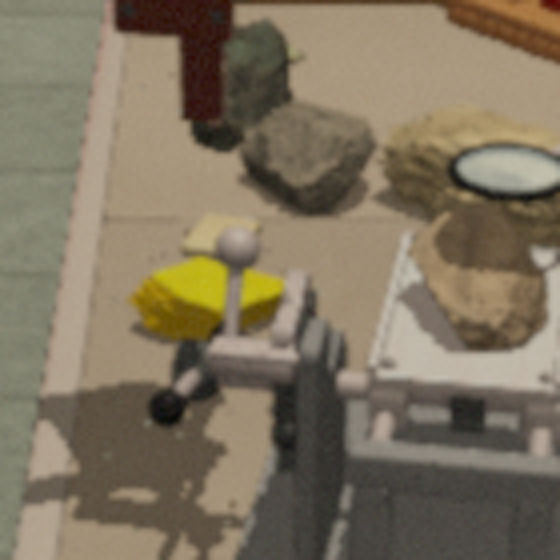

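The pawl ball is at crop (238,246), or pixel (294.1,211.1), matching its starting "down" position (294.5,211.3). The nose is in the wheel. I'll retreat and do a final check with both cameras.

Run:
```python
from h import *
env.move_l(tcp(-65,46,300),rate=200)
env.move_joints([1.263,0.423,1.63,0,1.089,-0.019]); st("home"); env.hold(.5)
s=viewer.camera("side");t=viewer.camera("top")
a=s[180:320,255:395];b=t[140:280,240:380]
cv2.imwrite("pics/side6.png",s);cv2.imwrite("pics/top6.png",t)
cv2.imwrite("pics/c6.png",cv2.resize(np.hstack([a,b]),None,fx=2.857,fy=2.857,interpolation=cv2.INTER_CUBIC))
o=cv2.imread("pics/top0.png"); d=cv2.absdiff(o,t).max(2); print("lens/brush diff",d[235:275,365:485].max(),"streak/yellow",d[225:290,150:235].max())
for th in (.55,.65,.75):
    u=np.pi/8-th; L=np.array([0,88*np.cos(u),88*np.sin(u)]); print(th,[proj(n,s2w(S,np.array([-60,0,115])+k*L)).round(1) for n in("side","top") for k in (1,-1)])
```

```text
home t 21.66 tip(stage) [-382.8  391.9  222.8] F [-0.2  0.5 -0.4] w 0.6
lens/brush diff 13 streak/yellow 16
0.55 [array([290.4, 230.4]), array([276.3, 255.8]), array([273. , 254.7]), array([335.7, 264.5])]
0.65 [array([290.3, 233.6]), array([276.4, 252.1]), array([273.9, 255.1]), array([335.1, 264.2])]
0.75 [array([290.1, 236.9]), array([276.6, 248.3]), array([275.1, 255.5]), array([334.3, 263.8])]
```

View pics/c6.png

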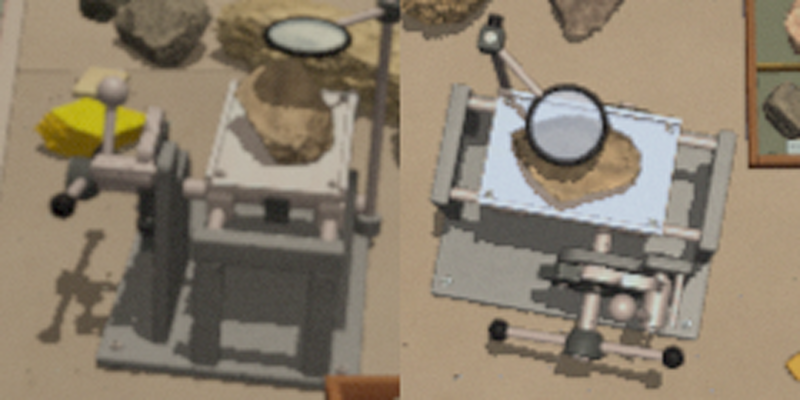

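The final view shows the pawl ball down at (294,211) and the right handle ball at (276.7,251.5), so wheel is about 0.67. The cradle has shifted left with the rock still on it, and the objects beside the stage haven't moved. Handing in.

```bash
python3 -c "
from station import env,workorder
print(workorder.sign_off())"
```

```text
the job is handed in; nothing more can be done
None
```

The rock has been fed back one notch and the pawl has dropped into the next notch. I handed the job in at about 22 s on the robot's clock, with the arm back at its start pose and touching nothing.

- **Pawl out:** I pushed the ball lever to the right with the closed fingertips. The ball came to rest within 1 px of where it should be when thrown back.
- **Wheel back:** I pressed the left arm's rod down in two small steps. The wheel ended at about 0.67 rad by the camera and about 0.73 by the fingertip height. The two disagree by about 0.06 rad, but both lie inside the 0.5 to 0.79 range where the pawl falls right in. I did not press the wheel further against the pawl, so whether it holds under load was not tested.
- **Pawl in:** I tipped the lever back from the right, and its ball returned to its starting "down" pixel within 0.5 px.
- **Surroundings:** The cradle has moved left with the rock lying on it. The areas of the top picture around the hand lens, brush, streak plate and yellow look-alike show no change from the start. The force readings I printed never went above about 5 N.

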